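# Load the edge sander's sledge with wooden blanks and set it under the hood

### The job

Draw the edge sander's wooden sledge fully back by its knob, then lift every wooden blank out of the slotted rack by its top edge and stand each in a sledge slot of its own, right down on the slot's floor. When all are in, slide the loaded sledge forward under the hood until the brass pointer on its flank is level with the fixed brass pointer beside the track, and put the loose wooden chock on the track close behind the sledge's tail (within a finger's width, about 15 mm) so that it cannot creep back. Leave the chisel, the tin and the sanding block where they are.

Things in the scene. Friction and masses are not known exactly. Their poses are not given: they have to be found in the camera images.
- rack: fixed wooden rack on the bench, 100 (x) x 220 (y) x 44 high, origin at the centre of its underside. Four slots lie along its x, centred at y = -75, -25, 25 and 75; each is 84 long, 11 wide, its floor at z = 10 and its mouth at z = 40
- blank0: thin plain wooden panel, 70 wide (its x) x 8 thick (its y) x 90 tall (its z), 40 g; origin at the centre of its lower edge. Starts standing in one slot of the rack, its upper 60 mm free; may be absent (None)
- blank1: thin plain wooden panel, 70 wide (its x) x 8 thick (its y) x 90 tall (its z), 40 g; origin at the centre of its lower edge. Starts standing in one slot of the rack, its upper 60 mm free; may be absent (None)
- blank2: thin plain wooden panel, 70 wide (its x) x 8 thick (its y) x 90 tall (its z), 40 g; origin at the centre of its lower edge. Starts standing in one slot of the rack, its upper 60 mm free; may be absent (None)
- blank3: thin plain wooden panel, 70 wide (its x) x 8 thick (its y) x 90 tall (its z), 40 g; origin at the centre of its lower edge. Starts standing in one slot of the rack, its upper 60 mm free; may be absent (None)
- track: fixed aluminium track with the sander's green hood; origin at the centre of the track's underside, sledge travels along +y. 124 wide (x), 450 long (y), deck top z = 14, lips at x = +-54 to +-62 up to z = 22. The hood arches over it from y = 85 to 145: underside z = 134, top 178, posts outside x = +-64; a motor (radius 28, centre z = 162) sticks out beyond it to y = 225
- sledge (a joint): travel of the sledge along the track's +y, in m: 0 = drawn fully back against its end stop (loading place, slots clear of the hood), 0.17 = far end. Stiff sliding: about 4 N moves it, and it stays where it is left; it cannot lift
- sledge_deck (a point): point on the sledge's underside below its middle slot, axes as the track (at joint 0: x 0, y -45, z 14 of the track). The wooden sledge is 100 wide, from y = -155 (tail) to 80 (front), plate 10 thick. Three slots along x, centred at y = -50, 0, 50: 84 long, 13 wide, floor z = 10, mouth z = 35 (end boards to 38). Seated blanks pass under the hood
- sledge_knob (a point): top centre of the sledge's upright wooden knob, 26 (x) x 22 (y), standing 70 tall on the plate, at y = -115 of sledge_deck
- sledge_pointer (a point): outer tip of the little brass pointer on the sledge's +x flank, beside the knob, at x = 66, y = -115, z = 12 of sledge_deck
- marker: fixed brass pointer, 4 thick (y), on a small dark foot beside the track (26 high, 25 long in x), axes as the track's; origin on the bench under its tip. It is level with the sledge's pointer when both have the same y along the track. It lies where the joint would be about 0.11 to 0.155
- chock: loose dark wooden block, 40 (x) x 40 (y) x 50 (z), 70 g, with a drilled hole in its top; origin at the centre of its underside. Starts standing on the bench; any of its faces may be down in the end
- chock_mid (a point): middle of the chock
- chisel: wood-handled hand tool 210 long, lying between rack and track; origin at its underside; a bystander, to be left alone
- tin: open steel tin, 72 across, 85 tall; origin at the centre of its underside; a bystander, to be left alone
- sanding_block: cork sanding block 100 x 50 x 32; origin at the centre of its underside; a bystander, to be left alone
Not all that is in view belongs to the job. What is shaped like the chock but pink is not meant.

How it is judged:
By the outcome, as a careful person would: the job done as asked, in the order asked, and still so for the second after the job is handed in, with the robot touching nothing.
Of blank0, blank1, blank2, blank3 only 2 to 3 are there at a start; the rules pass over those that are not, and their reading is None.
At some moment in a run one of chock may be knocked a few centimetres aside while the robot is not near it.
It also fails if it takes over 210 s, if anything falls off the work surface, if the arm or the gripper's body presses on something with over 40 N, if the wrist force passes 120 N, or if a joint passes its speed limit or range.

### The arm

A 6-joint arm with a two-finger parallel gripper is mounted at the origin on the work surface. World frame = base frame: x ahead of the robot, y to its left, z up, the work surface at z = 0. Lengths are in m, angles in rad, forces in N, time in s.
With the tool pointing down it reaches from about 0.35 to 0.85 m from the base axis. Payload 8.1 kg.
Tool frame: the origin (TCP) lies midway between the tips of the shut fingers; the grasp point (between the pads) lies 19 mm behind it (env.grip_point_offset is the distance from the TCP to the grasp point, in m); z points along the fingers, y is the line along which they close (so a half turn about z gives the same grasp; the last joint's range is limited). The gripper opens to 93 mm and grips with 3 to 60 N. Pads are 15 mm wide; open, the fingers measure 128 mm over their backs; the gripper's body (75 mm by 188 mm) begins 65 mm behind the grasp point.
Start: joints at [1.237, 0.13, 1.488, -0, 1.523, -0.085], TCP at [0.148, 0.582, 0.219] pointing down, gripper open.
Joint ranges: [-2.96, 2.96], [-0.89, 2.26], [0.02, 2.5], [-1.34, 4.48], [0, 2.73], [-2.66, 2.66]. Speed limits (rad/s): [2.39, 2.39, 2.79, 3.14, 3.14, 3.14].

### API

Orientations are given as a unit quaternion [w, x, y, z].
In Python, from bench import env gives the robot as it stands.
- The arm moves only by the tool play_rows, never from a script. Its argument "moves" is a list of rows, each a list of 6 numbers: the shift along the tool's x, y, z in units of 0.5 m (1.0 is 0.5 m), then the turn, a rotation vector about the tool's x, y, z in units of pi rad (1.0 is pi rad). In form: [[tx, ty, tz, rx, ry, rz], ...]. A call has 1 to 8 rows; each row shifts and turns the commanded pose from where the row before left it, along the tool's axes as they then stand; what a row does not reach is not made up. A row lasts 1/12 s, in which the tool goes at most 41.7 mm and 7.16 degrees, less where a joint would pass 70% of its speed; a pose out of reach is approached as far as the arm can. A call with a number of a shift or a turn outside -1 to 1 is refused whole. A call with a gripper value outside its range is refused whole. "jaw" is the finger opening in mm, from 0 to 93, set as the call begins (left out, the last holds). The fingers move at their own pace and stop on an object; "newtons" is the grip in N (left out, the last holds). Time passes only in rows, so rows that do not move let the fingers close. It gives the time, the measured TCP pose, the force, the opening and the grip force at its end, in the units of the state.
- env.get_state(): the state, without advancing time (a new reading comes with each control period).
- env.grab_frame(name): name is "scene" or "top" or "wrist"; returns (picture, depth): 420x560x3 uint8, blue, green, red; 420x560 float32, m along the optical axis (not along the pixel's ray), 0 where there is no reading.
- env.camera_info(name): a dict with "camera_matrix" (3x3 intrinsics, pixels), "R" (3x3) and "t" (3): a world point X has camera coordinates R X + t. Camera axes: x right, y down, z forward; pixel columns grow to the right and rows downward; lengths in m; the calibration is good to about 2 mm. A picture is of the moment at which its call begins: read the wrist's pose just before it. camera_info takes no time and is no camera call; for the wrist camera it gives the pose at the moment of the call.
- env.sign_off(): hands the job in; it is judged then, once.
The state is a dict: "t": time; "q": joint angles; "joint_velocities": joint speeds; "effort": joint torques, N m; "tcp_pos": TCP position; "tcp_rot": TCP orientation; "wrist_force": force on the tool from outside, world axes, zero at the start; "moment": the same for the moment, N m; "width": finger opening in m; "grasp_force": force on a finger pad.
Only numpy, scipy, OpenCV 4.12 (cv2) and the standard library are available. Lean on these libraries where they do the work, as an engineer would, in place of code of your own. Each camera call takes 0.05 s, during which the arm holds its last target. There are 200 camera calls.

## Working session

There is one attempt and no reset: what is moved stays moved. The work goes in short steps, Python scripts to look and compute and a tool call to move; the robot and the scene stay as the last step left them, time stands still between calls to the robot, and variables do not carry over. Pictures are saved under pics/ and viewed, at most 14 in all, crops included, and the job is handed in when it is done.

Besides the shell and the picture viewer there is one more tool, called after "Emit:" by a JSON object that holds its "method" and its "body". play_rows: Moves the arm, as the interface text tells. Its arguments: {"type":"object","properties":{"moves":{"type":"array"},"jaw":{"type":"number"},"newtons":{"type":"number"}},"required":["moves"]}

```bash
mkdir -p pics; ls; python3 - <<'E'
from bench import env
import cv2,numpy as np
for n in("top","scene"):
    p,d=env.grab_frame(n); cv2.imwrite(f"pics/{n}0.png",p); np.save(f"pics/{n}0.npy",d)
    c=env.camera_info(n); print(n,np.round(c["camera_matrix"],1).tolist(),np.round(c["R"],3).tolist(),np.round(c["t"],3).tolist())
print(env.get_state(),env.grip_point_offset)
E
```

```text
pics
top [[389.2, 0.0, 279.5], [0.0, 389.2, 209.9], [0.0, 0.0, 1.0]] [[0.027, -0.999, 0.029], [-0.989, -0.031, -0.143], [0.144, -0.025, -0.989]] [-0.019, 0.542, 0.907]
scene [[495.5, 0.0, 277.6], [0.0, 495.5, 211.9], [0.0, 0.0, 1.0]] [[-0.262, 0.965, -0.011], [0.775, 0.204, -0.598], [-0.575, -0.165, -0.802]] [0.146, -0.382, 1.535]
{'t': 0.1, 'q': array([ 1.23662261e+00,  1.31095597e-01,  1.48914144e+00,  1.48205435e-06,
        1.52300067e+00, -8.53952531e-02]), 'joint_velocities': array([ 0.00029846,  0.00041113, -0.00244255, -0.00056104, -0.00119049,
       -0.00087682]), 'effort': array([ 1.19280921e-03, -5.61335599e+01, -4.93099451e+01,  7.70538580e-02,
        2.90299114e-02, -1.13386795e-04]), 'tcp_pos': array([0.14754186, 0.58105858, 0.21770229]), 'tcp_rot': array([-1.72014583e-04,  1.24068699e-01,  9.92273290e-01, -8.04340298e-04]), 'wrist_force': array([-0.10463268, -0.71980711, -0.25689873]), 'moment': array([-0.04615827,  0.03418339, -0.00503167]), 'grasp_force': 0.0, 'width': 0.09306846228005973} 0.0188
```

View pics/top0.png

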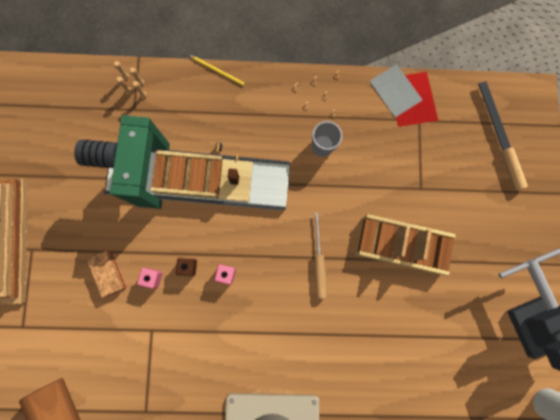

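View pics/scene0.png

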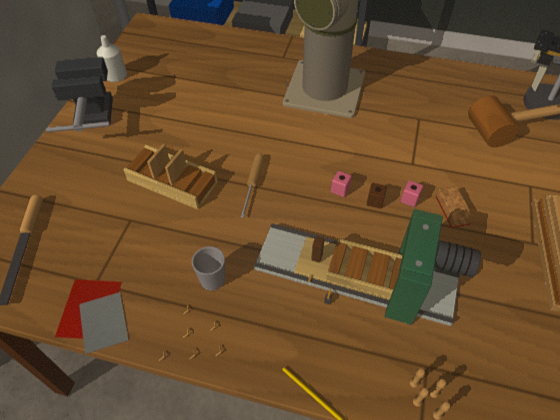

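```bash
cat > h.py <<'E'
from bench import env
import cv2,numpy as np
from scipy.spatial.transform import Rotation as Rn
def cloud(d,c):
    K,R,t=[np.asarray(c[k],float) for k in("camera_matrix","R","t")]
    v,u=np.indices(d.shape); P=np.stack([(u-K[0,2])/K[0,0]*d,(v-K[1,2])/K[1,1]*d,d],-1)
    W=(P-t.reshape(3))@R; W[d==0]=np.nan; return W
def ray(c,u,v,z):
    "world point on the pixel's ray at height z"
    K,R,t=[np.asarray(c[k],float) for k in("camera_matrix","R","t")]
    o=-R.T@t.reshape(3); r=R.T@np.linalg.solve(K,[u,v,1]); return o+r*(z-o[2])/r[2]
def crop(p,x0,y0,x1,y1,s,name): cv2.imwrite("pics/"+name,cv2.resize(p[y0:y1,x0:x1],None,fx=s,fy=s,interpolation=cv2.INTER_CUBIC))
E
python3 - <<'E'
from h import *
a=cv2.imread("pics/top0.png")
A=cv2.resize(a[110:215,70:300],(800,365),interpolation=cv2.INTER_CUBIC)
B=cv2.resize(a[205:282,350:465],(400,268),interpolation=cv2.INTER_CUBIC)
C=cv2.resize(a[245:305,80:245],(400,145),interpolation=cv2.INTER_CUBIC)
o=np.zeros((600,800,3),np.uint8); o[:365]=A[:365]; o[332+0:600,400:]=B; o[400:545,:400]=C
cv2.imwrite("pics/crop1.png",o)
W=cloud(np.load("pics/top0.npy"),env.camera_info("top"))
# sanity on knob, rack ends, tin, chock, bench
for n,u,v in [("bench",300,330),("knobtop",233,175),("track deck",265,182),("chock",186,267),("hood",135,140),("chisel",320,275)]:
    print(n,np.round(W[v,u],3))
# rack points
m=np.zeros(W.shape[:2],bool); m[205:285,350:470]=1
for lo,hi in((.03,.05),(.07,.115)):
    P=W[m&(W[...,2]>lo)&(W[...,2]<hi)]; print(lo,len(P),P.min(0).round(3),P.max(0).round(3),P.mean(0).round(3))
S=cloud(np.load("pics/scene0.npy"),env.camera_info("scene"))
m=np.zeros(S.shape[:2],bool); m[140:210,115:225]=1
q=m&(S[...,2]>.065); n,l,s,c=cv2.connectedComponentsWithStats(q.astype(np.uint8))
for i in range(1,n): P=S[l==i]; T=P[P[:,2]>P[:,2].max()-.01]; print("blank",len(P),P[:,2].max().round(3),T.mean(0).round(3),T.min(0).round(3),T.max(0).round(3))
E
```

```text
bench [ 0.256 -0.062  0.002]
knobtop [0.613 0.108 0.094]
track deck [0.615 0.035 0.02 ]
chock [0.399 0.212 0.051]
hood [0.661 0.308 0.178]
chisel [ 0.389 -0.105  0.027]
0.03 2902 [ 0.399 -0.429  0.03 ] [ 0.539 -0.196  0.05 ] [ 0.468 -0.309  0.041]
0.07 490 [ 0.432 -0.349  0.07 ] [ 0.507 -0.278  0.104] [ 0.469 -0.312  0.092]
blank 283 0.107 [ 0.467 -0.339  0.1  ] [ 0.432 -0.351  0.097] [ 0.502 -0.329  0.107]
blank 272 0.105 [ 0.475 -0.29   0.1  ] [ 0.438 -0.299  0.095] [ 0.508 -0.279  0.105]
```

View pics/crop1.png

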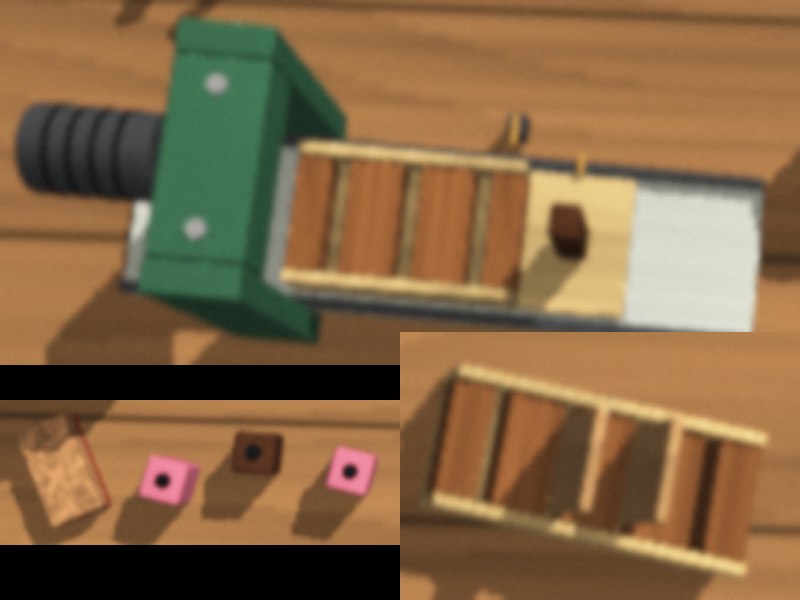

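```bash
python3 - <<'E'
from h import *
W=cloud(np.load("pics/top0.npy"),env.camera_info("top"));S=cloud(np.load("pics/scene0.npy"),env.camera_info("scene"))
def fit(name,boxT,boxS,lo,hi,reg=None):
    for nm,C,b in(("top",W,boxT),("sc",S,boxS)):
        if b is None: continue
        P=C[b[1]:b[3],b[0]:b[2]].reshape(-1,3); P=P[(P[:,2]>lo)&(P[:,2]<hi)]
        if reg is not None: P=P[reg(P)]
        r=cv2.minAreaRect((P[:,:2]*1000).astype(np.float32)); print(name,nm,len(P),np.round(r[0],1),np.round(r[1],1),round(r[2],2),"z med",np.median(P[:,2]).round(4))
fit("rack",(355,208,460,278),(120,140,220,208),.036,.05)
fit("sledge top",(140,145,245,205),(325,235,405,300),.044,.056, lambda P:(P[:,0]<.69)&(P[:,1]<.27))
fit("track",(100,140,295,212),(250,225,465,325),.008,.026)
fit("knob",(225,165,245,190),(305,230,330,265),.088,.11)
fit("chock",(172,255,200,280),(365,180,390,208),.043,.06)
fit("blankR",(395,215,425,265),None,.095,.115); fit("blankL",(420,215,450,265),None,.095,.115)
fit("tin",(308,115,345,160),(190,245,230,290),.075,.1)
fit("marker",(205,135,228,155),None,.018,.04)
E
```

```text
rack top 2766 [ 469.5 -313.3] [220.9 100.5] 78.71 z med 0.0414
rack sc 1841 [ 469.  -315.4] [224.5 103.5] 78.89 z med 0.0417
sledge top top 1769 [622.1 185.8] [172.8 100.3] 86.94 z med 0.0502
sledge top sc 1894 [623.2 208.1] [128.3 103.4] 87.0 z med 0.0497
track top 3986 [629.  202.6] [169.6 456.1] 0.88 z med 0.0177
track sc 5470 [617.4 209.7] [257.7 483.1] 14.18 z med 0.0165
knob top 104 [617.3 110.2] [21.8 25.2] 83.68 z med 0.0942
knob sc 103 [617.2 109.3] [21.7 27.5] 88.37 z med 0.0939
chock top 293 [400.5 216.1] [39.5 40. ] 1.76 z med 0.0507
chock sc 217 [401.9 214.8] [39.7 42. ] 87.9 z med 0.0497
blankR top 144 [ 469.5 -309.6] [54.1 67.9] 81.82 z med 0.1003
blankL top 134 [ 466.5 -338.4] [ 9.5 70.1] 79.23 z med 0.1004
tin top 223 [ 720.2 -110. ] [69.  70.4] 84.21 z med 0.0842
tin sc 307 [ 720.4 -111. ] [70. 72.] 78.55 z med 0.0839
marker top 61 [697.3 168.4] [37.4 34.5] 88.98 z med 0.0225
```

```bash
cat >> h.py <<'E'
def plan(x,y,z,yaw_deg,s=None):
    "turn about tool z, then shift in turned tool axes, in move units, from the measured pose (tool kept as it points)"
    s=s or env.get_state(); w,a,b,c=s["tcp_rot"]; R=Rn.from_quat([a,b,c,w])
    yaw=np.degrees(np.arctan2(R.as_matrix()[1,1],R.as_matrix()[0,1])); d=(yaw_deg-yaw)
    d=(d+180)%360-180
    R2=R*Rn.from_euler("z",-d,degrees=True); sh=R2.inv().apply(np.array([x,y,z])-s["tcp_pos"])/.5
    tilt=np.degrees(np.arccos(-R.as_matrix()[2,2]))
    print("yaw",yaw.round(2),"tilt",tilt.round(2),"pos",s["tcp_pos"].round(4),"| turn rz",round(-d/180,4),"rows",int(np.ceil(abs(d)/7.1)),"| shift",sh.round(4),"rows",int(np.ceil(abs(np.linalg.norm(sh))/.08)))
E
python3 - <<'E'
from h import *
plan(.617,.11,.22,-3)
E
```

```text
yaw 75.75 tilt 0.09 pos [0.1475 0.5811 0.2177] | turn rz 0.4375 rows 12 | shift [-0.8917  0.9869 -0.0036] rows 17
```

Emit:
{"method": "play_rows", "body": {"moves": [[0,0,0,0,0,0.0365],[0,0,0,0,0,0.0365],[0,0,0,0,0,0.0365],[0,0,0,0,0,0.0365],[0,0,0,0,0,0.0365],[0,0,0,0,0,0.0365],[0,0,0,0,0,0.0365],[0,0,0,0,0,0.0365]], "jaw": 60}}

```text
t: 0.77
tcp_pos: [0.1476, 0.5812, 0.218]
tcp_rot: [0.0, 0.553, 0.833, -0.001]
wrist_force: [-1.0, 0.0, -0.1]
width: 0.0599
grasp_force: 0.0
```

Emit:
{"method": "play_rows", "body": {"moves": [[0,0,0,0,0,0.0365],[0,0,0,0,0,0.0365],[0,0,0,0,0,0.0365],[0,0,0,0,0,0.036],[-0.05,0.055,0,0,0,0],[-0.05,0.055,0,0,0,0],[-0.05,0.055,0,0,0,0],[-0.05,0.055,0,0,0,0]]}}

```text
t: 1.43
tcp_pos: [0.2528, 0.4745, 0.218]
tcp_rot: [0.0, 0.725, 0.689, -0.0]
wrist_force: [0.7, -0.5, 0.2]
width: 0.0599
grasp_force: 0.0
```

Emit:
{"method": "play_rows", "body": {"moves": [[-0.05,0.055,0,0,0,0],[-0.05,0.055,0,0,0,0],[-0.05,0.055,0,0,0,0],[-0.05,0.055,0,0,0,0],[-0.05,0.055,0,0,0,0],[-0.05,0.055,0,0,0,0],[-0.05,0.055,0,0,0,0],[-0.05,0.055,0,0,0,0]]}}

```text
t: 2.1
tcp_pos: [0.4623, 0.263, 0.2183]
tcp_rot: [-0.0, 0.725, 0.688, -0.0]
wrist_force: [0.2, 0.1, -0.3]
width: 0.0598
grasp_force: 0.0
```

```bash
python3 - <<'E'
from h import *
plan(.617,.11,.22,-3)
E
```

```text
yaw -3.01 tilt 0.03 pos [0.4623 0.263  0.2183] | turn rz -0.0 rows 1 | shift [-0.2894  0.325  -0.0034] rows 6
```

Emit:
{"method": "play_rows", "body": {"moves": [[-0.05,0.055,0,0,0,0],[-0.05,0.055,0,0,0,0],[-0.05,0.055,0,0,0,0],[-0.05,0.055,0,0,0,0],[-0.05,0.055,0,0,0,0],[-0.035,0.045,0,0,0,0],[0,0,0,0,0,0],[0,0,0,0,0,0]]}}

```text
t: 2.77
tcp_pos: [0.6142, 0.1125, 0.2175]
tcp_rot: [-0.001, 0.726, 0.687, -0.001]
wrist_force: [-0.5, 1.4, -0.1]
width: 0.0597
grasp_force: 0.0
```

```bash
python3 - <<'E'
from h import *
plan(.617,.11,.056,-3)
c=env.camera_info("wrist");p,d=env.grab_frame("wrist"); cv2.imwrite("pics/w1.png",p); np.save("pics/w1.npy",d)
W=cloud(d,c); m=(W[...,2]>.085)&(W[...,2]<.105); P=W[m]; P=P[(abs(P[:,0]-.617)<.05)&(abs(P[:,1]-.11)<.05)]
print("cam",(-c["R"].T@c["t"]).round(3)); print(len(P), cv2.minAreaRect((P[:,:2]*1000).astype(np.float32)) if len(P) else 0, np.median(P[:,2]) if len(P) else 0)
E
```

```text
yaw -3.15 tilt 0.11 pos [0.6142 0.1125 0.2175] | turn rz -0.0008 rows 1 | shift [-0.0047  0.0065  0.3229] rows 5
cam [0.619 0.195 0.384]
808 ((617.9187622070312, 110.65589141845703), (21.414051055908203, 25.19929313659668), 87.07008361816406) 0.09367218380063247
```

View pics/w1.png

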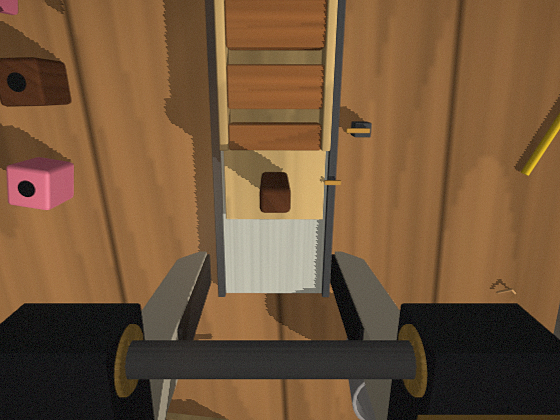

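```bash
python3 - <<'E'
from h import *
c=env.camera_info("wrist");p=cv2.imread("pics/w1.png");W=cloud(np.load("pics/w1.npy"),c)
for n,u,v in(("sp",337,182),("mk",352,130),("mk2",362,130)):print(n,ray(c,u,v,.026).round(4),np.nanmedian(W[v-1:v+2,u-1:u+2].reshape(-1,3),0).round(4))
# track tail end: deck points
for v in range(284,300,2): print(v,W[v,270].round(4))
# track direction: the lips' edges z~.022 & boards
a=np.radians(87); e=np.array([np.cos(a),np.sin(a)]); n=np.array([e[1],-e[0]])
for lo,hi in((.047,.056),(.017,.0235)):
    P=W[(W[...,2]>lo)&(W[...,2]<hi)]; P=P[(abs(P[:,0]-.62)<.075)]; y=P[:,1]
    L=[];
    for b in np.arange(.0,.3,.02):
        q=P[(y>b)&(y<b+.02)]
        if len(q)>20: L.append((b+.01,q[:,0].min(),q[:,0].max()))
    L=np.array(L); print(lo,L.round(4).tolist())
crop(p,300,90,400,220,5,"pt1.png")
E
```

```text
sp [0.6799 0.1078 0.026 ] [0.6793 0.1085 0.0289]
mk [0.6942 0.1581 0.026 ] [0.6939 0.1582 0.0267]
mk2 [0.7037 0.1576 0.026 ] [0.7037 0.1576 0.0263]
284 [ 0.6066 -0.009   0.0144]
286 [ 0.6065 -0.0117  0.0141]
288 [ 0.6063 -0.0149  0.0131]
290 [ 0.6062 -0.0167  0.0144]
292 [ 0.606  -0.0195  0.0139]
294 [ 6.055e-01 -3.020e-02  1.000e-04]
296 [ 6.053e-01 -3.280e-02  2.000e-04]
298 [ 6.052e-01 -3.550e-02  2.000e-04]
0.047 [[0.13, 0.6052, 0.6294], [0.15, 0.57, 0.6693], [0.17, 0.5702, 0.6712], [0.19, 0.5714, 0.672], [0.21, 0.5726, 0.6731], [0.23, 0.5739, 0.6748], [0.25, 0.5751, 0.6755], [0.27, 0.5759, 0.6753]]
0.017 [[0.01, 0.5498, 0.6741], [0.03, 0.5506, 0.6754], [0.05, 0.5517, 0.6766], [0.07, 0.553, 0.6778], [0.09, 0.5543, 0.6787], [0.11, 0.5553, 0.6798], [0.13, 0.5562, 0.6806], [0.15, 0.5573, 0.6949], [0.17, 0.5582, 0.6899], [0.19, 0.5591, 0.6843], [0.21, 0.5602, 0.6853], [0.23, 0.5615, 0.6861], [0.25, 0.5628, 0.6878], [0.27, 0.564, 0.6885]]
```

View pics/pt1.png

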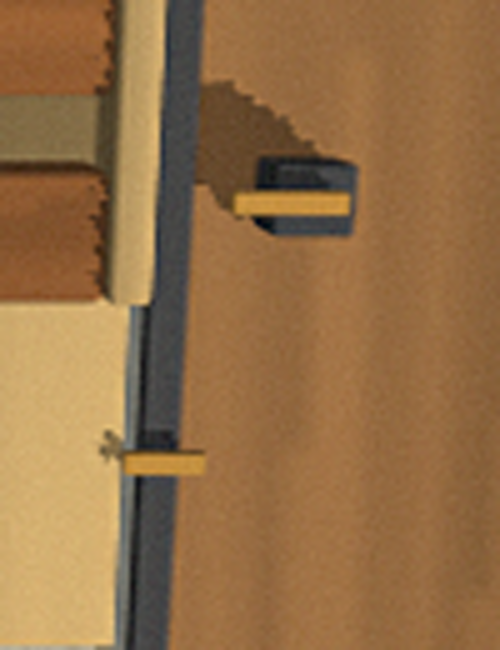

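Emit:
{"method": "play_rows", "body": {"moves": [[-0.001,0.006,0.065,0,0,-0.001],[-0.002,0,0.065,0,0,0],[0,0,0.065,0,0,0],[0,0,0.065,0,0,0],[0,0,0.065,0,0,0],[0,0,0,0,0,0]]}}

```text
t: 3.32
tcp_pos: [0.6102, 0.1131, 0.0482]
tcp_rot: [-0.004, 0.724, 0.69, -0.005]
wrist_force: [-1.8, -0.1, -2.3]
width: 0.0601
grasp_force: 0.0
```

Emit:
{"method": "play_rows", "body": {"moves": [[0,0,0,0,0,0],[0,0,0,0,0,0]]}}

```text
t: 3.48
tcp_pos: [0.6174, 0.1132, 0.0583]
tcp_rot: [0.001, 0.724, 0.69, 0.001]
wrist_force: [0.4, -0.1, 1.8]
width: 0.06
grasp_force: 0.0
```

```bash
python3 - <<'E'
from h import *
plan(.618,.1107,.056,-3.13)
p,d=env.grab_frame("scene"); crop(p,220,150,500,360,2.8,"s2.png"); print(env.get_state()["wrist_force"],env.get_state()["q"].round(3))
E
```

```text
yaw -2.77 tilt 0.11 pos [0.6174 0.1132 0.0583] | turn rz 0.002 rows 1 | shift [-0.005   0.0014  0.0046] rows 1
[0.47221109 0.44747036 0.96612826] [0.099 0.326 1.561 0.    1.25  0.148]
```

View pics/s2.png

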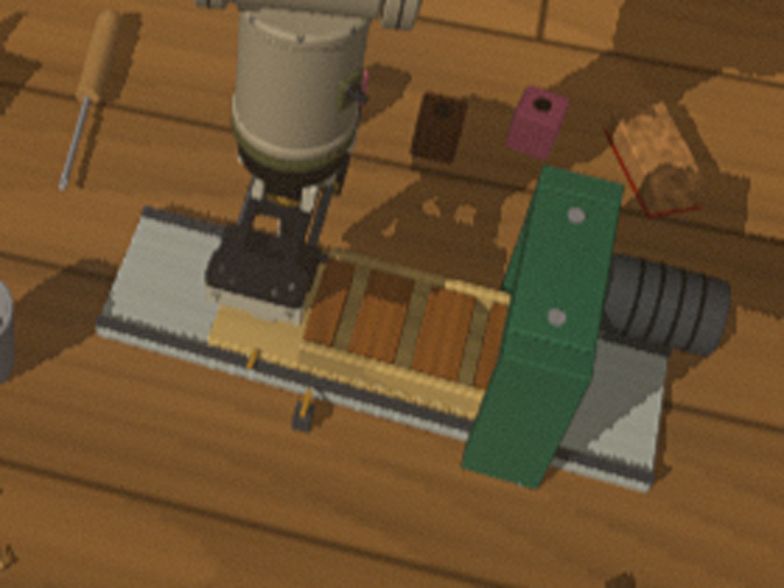

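Emit:
{"method": "play_rows", "body": {"moves": [[-0.004,0.001,0.003,0,0,0.001],[0,0,0,0,0,0],[0,0,0,0,0,0],[0,0,0,0,0,0],[0,0,0,0,0,0]], "jaw": 10, "newtons": 25}}

```text
t: 3.95
tcp_pos: [0.6174, 0.1102, 0.0551]
tcp_rot: [0.0, 0.725, 0.688, 0.0]
wrist_force: [-0.1, -0.7, 0.1]
width: 0.0316
grasp_force: 0.0
```

Emit:
{"method": "play_rows", "body": {"moves": [[-0.01,0,0,0,0,0],[-0.018,0,0,0,0,0],[-0.02,0,0,0,0,0],[-0.02,0,0,0,0,0],[-0.02,0,0,0,0,0],[-0.018,0,0,0,0,0],[-0.012,0,0,0,0,0],[0,0,0,0,0,0]]}}

```text
t: 4.62
tcp_pos: [0.6141, 0.0493, 0.0549]
tcp_rot: [0.0, 0.726, 0.688, -0.0]
wrist_force: [-0.3, -3.9, 2.6]
width: 0.026
grasp_force: 25.0
```

Emit:
{"method": "play_rows", "body": {"moves": [[-0.006,0,0,0,0,0],[-0.006,0,0,0,0,0],[-0.006,0,0,0,0,0],[-0.004,0,0,0,0,0],[0,0,0,0,0,0],[0,0,0,0,0,0]]}}

```text
t: 5.12
tcp_pos: [0.6136, 0.0401, 0.0549]
tcp_rot: [0.0, 0.725, 0.688, -0.0]
wrist_force: [-0.0, 1.7, 4.5]
width: 0.0262
grasp_force: 25.0
```

Emit:
{"method": "play_rows", "body": {"moves": [[-0.006,0,0,0,0,0],[-0.006,0,0,0,0,0],[0,0,0,0,0,0],[0,0,0,0,0,0]]}}

```text
t: 5.45
tcp_pos: [0.6135, 0.0386, 0.0548]
tcp_rot: [-0.002, 0.725, 0.689, 0.002]
wrist_force: [2.4, 21.5, 4.2]
width: 0.0255
grasp_force: 25.0
```

Emit:
{"method": "play_rows", "body": {"moves": [[0.008,0,0,0,0,0],[0,0,0,0,0,0],[0,0,0,0,0,0],[0,0,0,0,0,0]], "jaw": 60}}

```text
t: 5.78
tcp_pos: [0.6129, 0.0378, 0.054]
tcp_rot: [-0.0, 0.725, 0.688, -0.001]
wrist_force: [0.5, -0.2, 0.0]
width: 0.0479
grasp_force: 0.0
```

Emit:
{"method": "play_rows", "body": {"moves": [[0,0,-0.03,0,0,0],[0,0,-0.06,0,0,0],[0,0,-0.07,0,0,0],[0,0,-0.07,0,0,0],[0,0,-0.05,0,0,0],[0,0,-0.04,0,0,0],[0,0,0,0,0,0],[0,0,0,0,0,0]]}}

```text
t: 6.45
tcp_pos: [0.6142, 0.0377, 0.2159]
tcp_rot: [0.001, 0.726, 0.688, 0.001]
wrist_force: [-0.4, -0.0, -0.1]
width: 0.06
grasp_force: 0.0
```

```bash
cat >> h.py <<'E'
def knob(W,g=(.617,.08)):
    P=W[(W[...,2]>.088)&(W[...,2]<.1)]; P=P[(abs(P[:,0]-g[0])<.03)&(P[:,1]>-.05)&(P[:,1]<.2)]
    print("knob",len(P),cv2.minAreaRect((P[:,:2]*1000).astype(np.float32)))
E
python3 - <<'E'
from h import *
plan(.4744,-.289,.23,78.8)
c=env.camera_info("wrist");p,d=env.grab_frame("wrist"); cv2.imwrite("pics/w2.png",p); np.save("pics/w2.npy",d); np.save("pics/w2c.npy",c,allow_pickle=True)
W=cloud(d,c); knob(W); P=W[(abs(W[...,0]-.61)<.03)&(abs(W[...,2]-.014)<.004)]; print("tail",np.sort(P[:,1])[:8].round(4))
E
```

```text
yaw -3.04 tilt 0.16 pos [0.6142 0.0377 0.2159] | turn rz -0.4547 rows 12 | shift [ 0.1474 -0.6954 -0.0286] rows 9
knob 810 ((614.2800903320312, 42.42515563964844), (22.86282730102539, 25.38811492919922), 86.2574462890625)
tail [-0.0226 -0.0226 -0.0225 -0.0222 -0.0222 -0.0221 -0.022  -0.022 ]
```

View pics/w2.png

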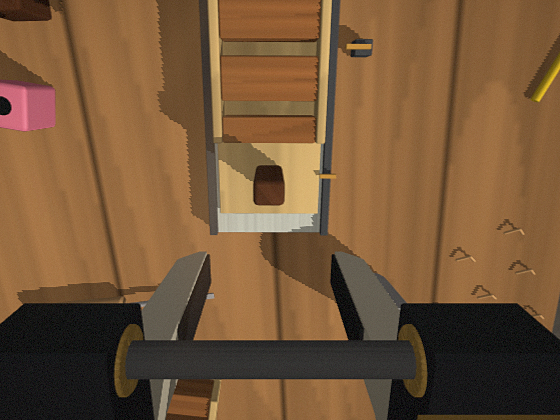

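Emit:
{"method": "play_rows", "body": {"moves": [[0,0,0,0,0,-0.0379],[0,0,0,0,0,-0.0379],[0,0,0,0,0,-0.0379],[0,0,0,0,0,-0.0379],[0,0,0,0,0,-0.0379],[0,0,0,0,0,-0.0379],[0,0,0,0,0,-0.0379],[0,0,0,0,0,-0.0379]], "jaw": 28}}

```text
t: 7.17
tcp_pos: [0.612, 0.0381, 0.2115]
tcp_rot: [-0.002, 0.326, 0.945, -0.001]
wrist_force: [0.4, -0.4, -0.5]
width: 0.0284
grasp_force: 0.0
```

Emit:
{"method": "play_rows", "body": {"moves": [[0,0,0,0,0,-0.0379],[0,0,0,0,0,-0.0379],[0,0,0,0,0,-0.0379],[0,0,0,0,0,-0.0378],[0.01,-0.06,0,0,0,0],[0.015,-0.07,0,0,0,0],[0.015,-0.07,0,0,0,0],[0.015,-0.07,0,0,0,0]]}}

```text
t: 7.83
tcp_pos: [0.5582, -0.0896, 0.2116]
tcp_rot: [-0.002, 0.097, 0.995, 0.0]
wrist_force: [1.0, -0.2, 0.8]
width: 0.0279
grasp_force: 0.0
```

Emit:
{"method": "play_rows", "body": {"moves": [[0.015,-0.07,0,0,0,0],[0.015,-0.07,0,0,0,0],[0.015,-0.07,0,0,0,0],[0.015,-0.07,0,0,0,0],[0.015,-0.07,0,0,0,0],[0.01,-0.05,0,0,0,0],[0.007,-0.025,0,0,0,0],[0,0,0,0,0,0]]}}

```text
t: 8.5
tcp_pos: [0.4718, -0.2901, 0.2123]
tcp_rot: [-0.002, 0.099, 0.995, 0.001]
wrist_force: [0.4, 0.4, 0.1]
width: 0.0281
grasp_force: 0.0
```

```bash
cat >> h.py <<'E'
def wlook(n=None):
    c=env.camera_info("wrist");p,d=env.grab_frame("wrist")
    if n: cv2.imwrite(f"pics/{n}.png",p); np.save(f"pics/{n}.npy",d)
    return c,p,d,cloud(d,c)
E
python3 - <<'E'
from h import *
plan(.4744,-.289,.23,78.8)
c,p,d,W=wlook("w3")
q=(W[...,2]>.09)&(W[...,2]<.105)&(abs(W[...,0]-.47)<.08)&(abs(W[...,1]+.31)<.12); n,l,s,_=cv2.connectedComponentsWithStats(q.astype(np.uint8))
for i in range(1,n):
    if s[i,4]>60: print(s[i].tolist(),cv2.minAreaRect((W[l==i][:,:2]*1000).astype(np.float32)),np.median(W[l==i][:,2]))
E
```

```text
yaw 78.64 tilt 0.21 pos [ 0.4718 -0.2901  0.2123] | turn rz -0.0009 rows 1 | shift [-0.0045  0.0032 -0.0354] rows 1
[267, 158, 11, 87, 874] ((471.96893310546875, -289.3041687011719), (8.014814376831055, 69.92908477783203), 78.80228424072266) 0.10018952203271775
[203, 163, 15, 87, 996] ((466.3122863769531, -339.09759521484375), (8.378376007080078, 70.04489135742188), 78.7409439086914) 0.10009581648617252
```

View pics/w3.png

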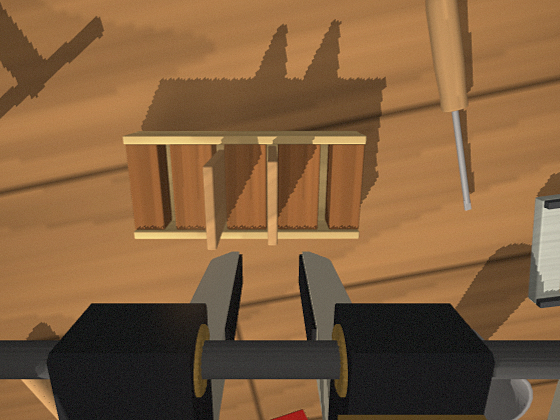

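Emit:
{"method": "play_rows", "body": {"moves": [[0,0.002,0.03,0,0,-0.001],[0,0,0.06,0,0,0],[0,0,0.06,0,0,0],[0,0,0.06,0,0,0],[0,0,0.04,0,0,0],[0,0,0.025,0,0,0],[0,0,0.015,0,0,0],[0,0,0,0,0,0]]}}

```text
t: 9.22
tcp_pos: [0.4737, -0.2858, 0.0679]
tcp_rot: [-0.001, 0.095, 0.995, 0.001]
wrist_force: [0.2, 0.2, 0.3]
width: 0.0279
grasp_force: 0.0
```

Emit:
{"method": "play_rows", "body": {"moves": [[0,0,0,0,0,0],[0,0,0,0,0,0],[0,0,0,0,0,0],[0,0,0,0,0,0],[0,0,0,0,0,0]], "jaw": 2, "newtons": 15}}

```text
t: 9.63
tcp_pos: [0.4752, -0.288, 0.0712]
tcp_rot: [0.001, 0.096, 0.995, -0.001]
wrist_force: [0.3, -0.2, 6.0]
width: 0.0078
grasp_force: 15.0
```

Emit:
{"method": "play_rows", "body": {"moves": [[0,0,0,0,0,0],[0,0,-0.015,0,0,0],[0,0,-0.03,0,0,0],[0,0,-0.05,0,0,0],[0,0,-0.06,0,0,0],[0,0,-0.06,0,0,0],[0,0,-0.06,0,0,0],[0,0,-0.04,0,0,0]]}}

```text
t: 10.3
tcp_pos: [0.4747, -0.2878, 0.2311]
tcp_rot: [0.001, 0.096, 0.995, -0.001]
wrist_force: [0.8, -0.7, -0.5]
width: 0.0078
grasp_force: 15.0
```

```bash
python3 - <<'E'
from h import *
plan(.6178,.1073,.22,86.87)
print(env.get_state()["width"],env.get_state()["grasp_force"])
E
```

```text
yaw 79.02 tilt 0.19 pos [ 0.4747 -0.2878  0.2311] | turn rz -0.0436 rows 2 | shift [-0.2425  0.8047  0.0214] rows 11
0.007754317113053169 14.999967366456985
```

Emit:
{"method": "play_rows", "body": {"moves": [[0,0,0,0,0,-0.0218],[0,0,0,0,0,-0.0218],[-0.012,0.04,0,0,0,0],[-0.02,0.065,0,0,0,0],[-0.02,0.065,0,0,0,0],[-0.02,0.065,0,0,0,0],[-0.02,0.065,0,0,0,0],[-0.02,0.065,0,0,0,0]]}}

```text
t: 10.97
tcp_pos: [0.5402, -0.1067, 0.2276]
tcp_rot: [0.0, 0.028, 1.0, 0.0]
wrist_force: [0.0, 0.3, -1.2]
width: 0.008
grasp_force: 15.0
```

Emit:
{"method": "play_rows", "body": {"moves": [[-0.02,0.065,0,0,0,0],[-0.02,0.065,0,0,0,0],[-0.02,0.065,0,0,0,0],[-0.02,0.065,0,0,0,0],[-0.02,0.065,0,0,0,0],[-0.02,0.065,0,0,0,0],[-0.015,0.045,0,0,0,0],[-0.008,0.02,0,0,0,0]]}}

```text
t: 11.63
tcp_pos: [0.6241, 0.1184, 0.2271]
tcp_rot: [-0.0, 0.026, 1.0, 0.0]
wrist_force: [1.2, -0.3, 0.1]
width: 0.0078
grasp_force: 15.0
```

Emit:
{"method": "play_rows", "body": {"moves": [[0,0,0,0,0,0],[0,0,0,0,0,0],[0,0,0,0,0,0]]}}

```text
t: 11.88
tcp_pos: [0.6236, 0.1137, 0.2272]
tcp_rot: [-0.0, 0.028, 1.0, -0.0]
wrist_force: [0.5, 0.3, -0.6]
width: 0.0079
grasp_force: 15.0
```

```bash
python3 - <<'E'
from h import *
plan(.621,.1075,.135,86.87)
c,p,d,W=wlook("w4")
E
```

```text
yaw 86.82 tilt 0.04 pos [0.6236 0.1137 0.2272] | turn rz -0.0003 rows 1 | shift [ 0.0045 -0.0125  0.1844] rows 3
```

View pics/w4.png

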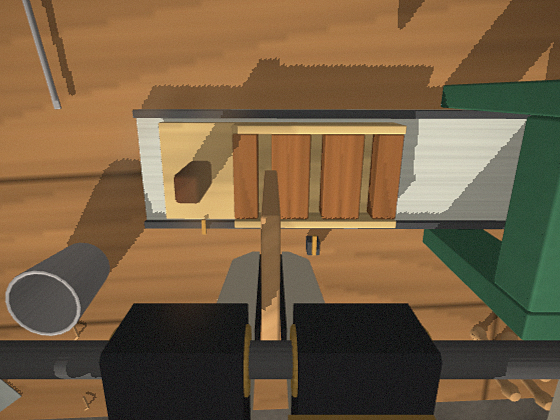

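```bash
python3 - <<'E'
from h import *
c=env.camera_info("wrist"); W=cloud(np.load("pics/w4.npy"),c)
e=np.array([.0546,.9985]); n=np.array([.9985,-.0546]); k=np.array([.6143,.0424])
s=(W[...,:2]-k)@e; t=(W[...,:2]-k)@n; z=W[...,2]
for tt in(-.025,-.01,.0):
    m=(abs(t-tt)<.004)&(z>.04)&(z<.06)&(s>.02)&(s<.21)
    v=np.sort(s[m]); g=np.where(np.diff(v)>.005)[0]; print(tt,[(round(v[i]*1e3,1),round(v[i+1]*1e3,1)) for i in g],(v[0]*1e3).round(1),(v[-1]*1e3).round(1),np.median(z[m]))
# hanging blank
m=(z>.15)&(z<.20)&(abs(s-.07)<.03); P=W[m]; print(len(P),P.min(0),P.max(0))
knob(W)
E
```

```text
-0.025 [(np.float64(58.3), np.float64(72.4)), (np.float64(108.3), np.float64(121.5)), (np.float64(158.0), np.float64(171.1))] 35.7 195.3 0.04941669462335491
-0.01 [(np.float64(58.2), np.float64(72.4)), (np.float64(108.7), np.float64(121.5)), (np.float64(158.7), np.float64(171.0))] 35.0 194.6 0.04946268325228837
0.0 [(np.float64(58.1), np.float64(78.1)), (np.float64(108.1), np.float64(121.4)), (np.float64(158.0), np.float64(171.2))] 35.9 194.5 0.04947030157266798
161 [0.58550377 0.11089321 0.16802473] [0.58767993 0.1188451  0.19990286]
knob 763 ((613.0027465820312, 42.724056243896484), (22.327556610107422, 25.103517532348633), 84.8123550415039)
```

Emit:
{"method": "play_rows", "body": {"moves": [[0.002,-0.006,0.03,0,0,0],[0.002,-0.006,0.045,0,0,0],[0,0,0.05,0,0,0],[0,0,0.04,0,0,0],[0,0,0.02,0,0,0],[0,0,0,0,0,0],[0,0,0,0,0,0],[0,0,0,0,0,0]]}}

```text
t: 12.6
tcp_pos: [0.6226, 0.1088, 0.1366]
tcp_rot: [0.001, 0.028, 1.0, 0.0]
wrist_force: [0.1, -0.4, 0.3]
width: 0.0079
grasp_force: 15.0
```

```bash
python3 - <<'E'
from h import *
plan(.621,.1077,.087,86.87)
E
```

```text
yaw 86.84 tilt 0.15 pos [0.6226 0.1088 0.1366] | turn rz -0.0002 rows 1 | shift [ 0.0034 -0.0025  0.0992] rows 2
```

Emit:
{"method": "play_rows", "body": {"moves": [[0.003,-0.0025,0.005,0,0,0],[0,0,0.015,0,0,0],[0,0,0.02,0,0,0],[0,0,0.02,0,0,0],[0,0,0.02,0,0,0],[0,0,0.012,0,0,0],[0,0,0.006,0,0,0],[0,0,0,0,0,0]]}}

```text
t: 13.27
tcp_pos: [0.6197, 0.108, 0.085]
tcp_rot: [-0.001, 0.027, 1.0, -0.0]
wrist_force: [0.6, 0.4, -0.0]
width: 0.008
grasp_force: 15.0
```

Emit:
{"method": "play_rows", "body": {"moves": [[0,0,0.003,0,0,0],[0,0,0.003,0,0,0],[0,0,0,0,0,0],[0,0,0,0,0,0]]}}

```text
t: 13.6
tcp_pos: [0.6206, 0.1081, 0.0846]
tcp_rot: [0.001, 0.027, 1.0, 0.0]
wrist_force: [-6.3, -1.2, 14.8]
width: 0.0078
grasp_force: 15.0
```

Emit:
{"method": "play_rows", "body": {"moves": [[0,0,0,0,0,0],[0,0,0,0,0,0],[0,0,0,0,0,0],[0,0,0,0,0,0]], "jaw": 28}}

```text
t: 13.93
tcp_pos: [0.6198, 0.108, 0.082]
tcp_rot: [-0.0, 0.027, 1.0, -0.0]
wrist_force: [-0.3, 0.4, -0.2]
width: 0.027
grasp_force: 0.0
```

Emit:
{"method": "play_rows", "body": {"moves": [[0,0,-0.02,0,0,0],[0,0,-0.04,0,0,0],[0,0,-0.06,0,0,0],[0,0,-0.06,0,0,0],[0,0,-0.06,0,0,0],[0,0,-0.03,0,0,0],[0,0,0,0,0,0],[0,0,0,0,0,0]]}}

```text
t: 14.6
tcp_pos: [0.6209, 0.1081, 0.2193]
tcp_rot: [0.001, 0.027, 1.0, 0.0]
wrist_force: [0.4, -0.7, -0.4]
width: 0.028
grasp_force: 0.0
```

```bash
python3 - <<'E'
from h import *
plan(.4663,-.3391,.22,78.8)
c,p,d,W=wlook()
m=(W[...,2]>.1)&(W[...,2]<.13)&(abs(W[...,1]-.107)<.04)&(abs(W[...,0]-.62)<.06); P=W[m]; print(len(P),cv2.minAreaRect((P[:,:2]*1000).astype(np.float32)),np.percentile(P[:,2],[5,50,95]))
E
```

```text
yaw 86.87 tilt 0.17 pos [0.6209 0.1081 0.2193] | turn rz 0.0448 rows 2 | shift [ 0.1295 -0.9374 -0.0026] rows 12
930 ((616.44140625, 107.4978256225586), (7.715590476989746, 69.98600006103516), 87.09526062011719) [0.11275561 0.11429208 0.11547106]
```

Emit:
{"method": "play_rows", "body": {"moves": [[0,0,0,0,0,0.0224],[0,0,0,0,0,0.0224],[0.005,-0.04,0,0,0,0],[0.01,-0.07,0,0,0,0],[0.01,-0.07,0,0,0,0],[0.01,-0.07,0,0,0,0],[0.01,-0.07,0,0,0,0],[0.01,-0.07,0,0,0,0]]}}

```text
t: 15.32
tcp_pos: [0.5532, -0.0789, 0.2151]
tcp_rot: [-0.002, 0.097, 0.995, 0.0]
wrist_force: [0.7, -0.5, -0.1]
width: 0.0278
grasp_force: 0.0
```

Emit:
{"method": "play_rows", "body": {"moves": [[0.01,-0.07,0,0,0,0],[0.01,-0.07,0,0,0,0],[0.01,-0.07,0,0,0,0],[0.01,-0.07,0,0,0,0],[0.01,-0.07,0,0,0,0],[0.01,-0.07,0,0,0,0],[0.01,-0.07,0,0,0,0],[0.008,-0.04,0,0,0,0]]}}

```text
t: 15.98
tcp_pos: [0.463, -0.3326, 0.215]
tcp_rot: [-0.002, 0.098, 0.995, 0.001]
wrist_force: [0.7, -0.7, -0.6]
width: 0.0283
grasp_force: 0.0
```

Emit:
{"method": "play_rows", "body": {"moves": [[0.004,-0.02,0,0,0,0],[0,0,0,0,0,0],[0,0,0,0,0,0],[0,0,0,0,0,0]]}}

```text
t: 16.32
tcp_pos: [0.462, -0.3382, 0.2169]
tcp_rot: [-0.0, 0.097, 0.995, 0.001]
wrist_force: [0.7, 0.0, -1.0]
width: 0.0279
grasp_force: 0.0
```

```bash
python3 - <<'E'
from h import *
plan(.4663,-.3391,.066,78.8)
c,p,d,W=wlook()
m=(W[...,2]>.09)&(W[...,2]<.105)&(abs(W[...,0]-.47)<.08)&(abs(W[...,1]+.34)<.03); P=W[m]; print(len(P),cv2.minAreaRect((P[:,:2]*1000).astype(np.float32)),np.median(P[:,2]))
E
```

```text
yaw 78.86 tilt 0.09 pos [ 0.462  -0.3382  0.2169] | turn rz 0.0003 rows 1 | shift [-0.0091 -0.0004  0.3018] rows 4
851 ((465.9911193847656, -339.07073974609375), (7.9412031173706055, 69.7500991821289), 78.73070526123047) 0.10027022909352912
```

Emit:
{"method": "play_rows", "body": {"moves": [[-0.004,0,0.03,0,0,0],[-0.004,0,0.06,0,0,0],[0,0,0.06,0,0,0],[0,0,0.06,0,0,0],[0,0,0.045,0,0,0],[0,0,0.03,0,0,0],[0,0,0.015,0,0,0],[0,0,0,0,0,0]]}}

```text
t: 17.03
tcp_pos: [0.465, -0.3384, 0.0656]
tcp_rot: [-0.001, 0.097, 0.995, 0.001]
wrist_force: [-0.3, 0.4, -0.2]
width: 0.0284
grasp_force: 0.0
```

Emit:
{"method": "play_rows", "body": {"moves": [[0,0,0,0,0,0],[0,0,0,0,0,0],[0,0,0,0,0,0],[0,0,0,0,0,0],[0,0,0,0,0,0]], "jaw": 2}}

```text
t: 17.45
tcp_pos: [0.4666, -0.3405, 0.0692]
tcp_rot: [0.001, 0.098, 0.995, -0.0]
wrist_force: [1.4, 3.8, 7.1]
width: 0.008
grasp_force: 15.0
```

Emit:
{"method": "play_rows", "body": {"moves": [[0,0,0,0,0,0],[0,0,-0.015,0,0,0],[0,0,-0.03,0,0,0],[0,0,-0.05,0,0,0],[0,0,-0.06,0,0,0],[0,0,-0.06,0,0,0],[0,0,-0.06,0,0,0],[0,0,-0.04,0,0,0]]}}

```text
t: 18.12
tcp_pos: [0.466, -0.3415, 0.2295]
tcp_rot: [0.002, 0.098, 0.995, -0.001]
wrist_force: [0.4, -0.6, -0.3]
width: 0.0077
grasp_force: 15.0
```

```bash
python3 - <<'E'
from h import *
plan(.6206,.1573,.24,86.87)
print(env.get_state()["width"],env.get_state()["grasp_force"])
E
```

```text
yaw 78.78 tilt 0.24 pos [ 0.466  -0.3415  0.2295] | turn rz -0.0449 rows 2 | shift [-0.2543  1.0129 -0.0234] rows 14
0.007726336378696183 14.996230602264404
```

Emit:
{"method": "play_rows", "body": {"moves": [[0,0,-0.01,0,0,-0.0224],[0,0,-0.01,0,0,-0.0224],[-0.008,0.035,0,0,0,0],[-0.017,0.068,0,0,0,0],[-0.017,0.068,0,0,0,0],[-0.017,0.068,0,0,0,0],[-0.017,0.068,0,0,0,0],[-0.017,0.068,0,0,0,0]]}}

```text
t: 18.78
tcp_pos: [0.5223, -0.1547, 0.2359]
tcp_rot: [0.0, 0.028, 1.0, -0.0]
wrist_force: [1.0, 0.3, -0.3]
width: 0.0081
grasp_force: 15.0
```

Emit:
{"method": "play_rows", "body": {"moves": [[-0.017,0.068,0,0,0,0],[-0.017,0.068,0,0,0,0],[-0.017,0.068,0,0,0,0],[-0.017,0.068,0,0,0,0],[-0.017,0.068,0,0,0,0],[-0.017,0.068,0,0,0,0],[-0.017,0.068,0,0,0,0],[-0.017,0.068,0,0,0,0]]}}

```text
t: 19.45
tcp_pos: [0.6053, 0.1134, 0.2359]
tcp_rot: [0.0, 0.027, 1.0, -0.0]
wrist_force: [0.6, -0.2, -0.4]
width: 0.0078
grasp_force: 15.0
```

Emit:
{"method": "play_rows", "body": {"moves": [[-0.017,0.055,0,0,0,0],[-0.01,0.025,0,0,0,0],[-0.005,0.01,0,0,0,0],[0,0,0,0,0,0],[0,0,0,0,0,0]]}}

```text
t: 19.87
tcp_pos: [0.6233, 0.1553, 0.2353]
tcp_rot: [-0.0, 0.027, 1.0, -0.0]
wrist_force: [0.1, 0.5, -1.2]
width: 0.0077
grasp_force: 15.0
```

```bash
python3 - <<'E'
from h import *
plan(.6206,.1573,.135,86.87)
c,p,d,W=wlook(); z=W[...,2]
s=env.get_state()["tcp_pos"]
m=(z>.15)&(z<.21)&(abs(W[...,1]-s[1])<.02)&(abs(W[...,0]-s[0])<.06); P=W[m]; print(len(P),P.min(0).round(4),P.max(0).round(4)); knob(W)
E
```

```text
yaw 86.86 tilt 0.04 pos [0.6233 0.1553 0.2353] | turn rz -0.0001 rows 1 | shift [0.0056 0.0039 0.2005] rows 3
171 [0.5872 0.1526 0.1781] [0.5892 0.1605 0.2098]
knob 862 ((614.647705078125, 71.96458435058594), (80.01802825927734, 59.945064544677734), 86.68172454833984)
```

Emit:
{"method": "play_rows", "body": {"moves": [[0.003,0.004,0.03,0,0,0],[0.002,0.001,0.045,0,0,0],[0,0,0.05,0,0,0],[0,0,0.045,0,0,0],[0,0,0.025,0,0,0],[0,0,0,0,0,0],[0,0,0,0,0,0],[0,0,0,0,0,0]]}}

```text
t: 20.58
tcp_pos: [0.622, 0.1584, 0.1397]
tcp_rot: [0.001, 0.028, 1.0, 0.0]
wrist_force: [0.1, 0.5, 0.2]
width: 0.0083
grasp_force: 15.0
```

```bash
python3 - <<'E'
from h import *
plan(.6206,.1577,.084,86.87)
E
```

```text
yaw 86.83 tilt 0.14 pos [0.622  0.1584 0.1397] | turn rz -0.0002 rows 1 | shift [ 0.0031 -0.0016  0.1113] rows 2
```

Emit:
{"method": "play_rows", "body": {"moves": [[0.003,-0.0015,0.01,0,0,0],[0,0,0.017,0,0,0],[0,0,0.02,0,0,0],[0,0,0.02,0,0,0],[0,0,0.02,0,0,0],[0,0,0.014,0,0,0],[0,0,0.008,0,0,0],[0,0,0,0,0,0]]}}

```text
t: 21.25
tcp_pos: [0.6193, 0.1581, 0.0826]
tcp_rot: [-0.0, 0.027, 1.0, -0.0]
wrist_force: [-0.4, 0.5, -0.0]
width: 0.008
grasp_force: 15.0
```

Emit:
{"method": "play_rows", "body": {"moves": [[0,0,0.003,0,0,0],[0,0,0.003,0,0,0],[0,0,0,0,0,0],[0,0,0,0,0,0]]}}

```text
t: 21.58
tcp_pos: [0.6201, 0.1582, 0.0822]
tcp_rot: [0.001, 0.027, 1.0, 0.0]
wrist_force: [-6.5, -1.7, 15.3]
width: 0.0083
grasp_force: 15.0
```

Emit:
{"method": "play_rows", "body": {"moves": [[0,0,0,0,0,0],[0,0,0,0,0,0],[0,0,0,0,0,0],[0,0,0,0,0,0]], "jaw": 28}}

```text
t: 21.92
tcp_pos: [0.6192, 0.158, 0.0795]
tcp_rot: [-0.0, 0.027, 1.0, -0.0]
wrist_force: [0.2, -0.1, 0.3]
width: 0.0265
grasp_force: 0.0
```

Emit:
{"method": "play_rows", "body": {"moves": [[0,0,-0.02,0,0,0],[0,0,-0.04,0,0,0],[0,0,-0.06,0,0,0],[0,0,-0.06,0,0,0],[0,0,-0.06,0,0,0],[0,0,-0.03,0,0,0],[0,0,0,0,0,0],[0,0,0,0,0,0]]}}

```text
t: 22.58
tcp_pos: [0.6203, 0.1582, 0.2168]
tcp_rot: [0.001, 0.027, 1.0, 0.0]
wrist_force: [-0.3, -0.0, -0.6]
width: 0.0278
grasp_force: 0.0
```

```bash
python3 - <<'E'
from h import *
plan(.6143,.0424,.22,-3.13)
c,p,d,W=wlook()
for y in(.107,.158):
    m=(W[...,2]>.1)&(W[...,2]<.13)&(abs(W[...,1]-y)<.02)&(abs(W[...,0]-.62)<.06); P=W[m]; print(len(P),cv2.minAreaRect((P[:,:2]*1000).astype(np.float32)),np.percentile(P[:,2],[5,50,95]))
E
```

```text
yaw 86.87 tilt 0.17 pos [0.6203 0.1582 0.2168] | turn rz 0.5 rows 13 | shift [-0.232   0.0007 -0.0066] rows 3
1164 ((616.61572265625, 107.82713317871094), (8.313536643981934, 70.16671752929688), 86.63597869873047) [0.10305205 0.11398901 0.11532415]
972 ((617.7665405273438, 157.4694366455078), (7.8932085037231445, 69.70059967041016), 87.00706481933594) [0.11243143 0.11424422 0.1153889 ]
```

Emit:
{"method": "play_rows", "body": {"moves": [[0,-0.05,0,0,0,0],[0,-0.07,0,0,0,0],[0,-0.07,0,0,0,0],[0,-0.042,0,0,0,0.0385],[0,0,0,0,0,0.0385],[0,0,0,0,0,0.0385],[0,0,0,0,0,0.0385],[0,0,0,0,0,0.0385]], "jaw": 60}}

```text
t: 23.3
tcp_pos: [0.6118, 0.0419, 0.2124]
tcp_rot: [-0.002, 0.327, 0.945, -0.001]
wrist_force: [0.2, 1.1, -0.3]
width: 0.0603
grasp_force: 0.0
```

Emit:
{"method": "play_rows", "body": {"moves": [[0,0,0,0,0,0.0385],[0,0,0,0,0,0.0385],[0,0,0,0,0,0.0385],[0,0,0,0,0,0.0385],[0,0,0,0,0,0.0385],[0,0,0,0,0,0.0385],[0,0,0,0,0,0.0385],[0,0,0,0,0,0.038]]}}

```text
t: 23.97
tcp_pos: [0.6118, 0.0423, 0.2124]
tcp_rot: [-0.001, 0.728, 0.685, -0.002]
wrist_force: [0.6, 0.6, -0.8]
width: 0.0604
grasp_force: 0.0
```

Emit:
{"method": "play_rows", "body": {"moves": [[0,0,0,0,0,0],[0,0,0,0,0,0],[0,0,0,0,0,0]]}}

```text
t: 24.22
tcp_pos: [0.6125, 0.0423, 0.2138]
tcp_rot: [-0.001, 0.725, 0.689, -0.001]
wrist_force: [0.9, 0.4, -0.0]
width: 0.0599
grasp_force: 0.0
```

```bash
python3 - <<'E'
from h import *
plan(.6143,.0424,.056,-3.13)
c,p,d,W=wlook("w5"); knob(W[:, :],(.614,.04)); np.savez("pics/w5c.npz",**{k:c[k] for k in("camera_matrix","R","t")})
P=W[(W[...,2]>.088)&(W[...,2]<.1)&(abs(W[...,0]-.614)<.03)&(abs(W[...,1]-.04)<.03)]; print(cv2.minAreaRect((P[:,:2]*1000).astype(np.float32)))
crop(p,300,20,400,220,3,"pt5.png")
E
```

```text
yaw -2.89 tilt 0.12 pos [0.6125 0.0423 0.2138] | turn rz 0.0013 rows 1 | shift [0.0005 0.0042 0.3156] rows 4
knob 988 ((610.945556640625, 92.46919250488281), (122.79476165771484, 59.36761474609375), 86.80474090576172)
((614.234375, 42.364173889160156), (23.085556030273438, 25.520959854125977), 86.71807098388672)
```

View pics/pt5.png

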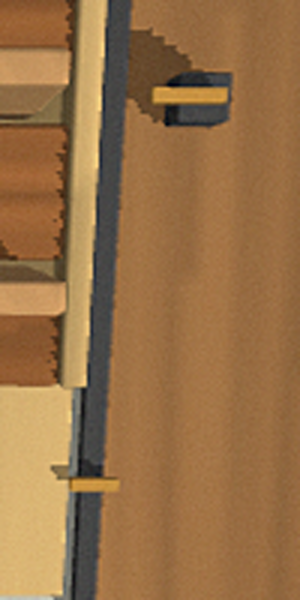

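```bash
python3 - <<'E'
from h import *
c=np.load("pics/w5c.npz"); e=np.array([.0546,.9985])
for zs,zm in((.026,.026),(.0275,.0265)):
    s=ray(c,339,181.3,zs);m=ray(c,352,51.6,zm); print(s.round(4),m.round(4),((m-s)[:2]@e).round(4))
print(((np.array([.6942,.1575])-[.6143,.0424])@e).round(4))
W=cloud(np.load("pics/w5.npy"),c)
for nm,(u0,u1,v0,v1) in dict(sp=(326,342,176,188),mk=(350,378,46,57)).items():
    p=cv2.imread("pics/w5.png")[v0:v1,u0:u1].astype(int); Q=W[v0:v1,u0:u1]
    m=(p[...,2]-p[...,0]>80)&(Q[...,2]>.02); print(nm,m.sum(),np.nanmedian(Q[m],0).round(4), (np.nanmean(Q[m][:,:2],0)@e).round(4))
E
```

```text
[0.6801 0.0382 0.026 ] [0.691  0.1562 0.026 ] 0.1185
[0.6798 0.0385 0.0275] [0.6909 0.1561 0.0265] 0.1181
0.1193
sp 63 [0.6729 0.0391 0.0282] 0.0758
mk 140 [0.7007 0.1558 0.0263] 0.194
```

Emit:
{"method": "play_rows", "body": {"moves": [[0,0.002,0.03,0,0,0.001],[0,0.001,0.06,0,0,0],[0,0,0.06,0,0,0],[0,0,0.06,0,0,0],[0,0,0.06,0,0,0],[0,0,0.035,0,0,0],[0,0,0.01,0,0,0],[0,0,0,0,0,0]]}}

```text
t: 24.93
tcp_pos: [0.613, 0.0422, 0.0555]
tcp_rot: [-0.001, 0.727, 0.687, -0.001]
wrist_force: [-0.7, 0.7, 0.1]
width: 0.0598
grasp_force: 0.0
```

Emit:
{"method": "play_rows", "body": {"moves": [[0,0,0,0,0,0],[0,0,0,0,0,0],[0,0,0,0,0,0],[0,0,0,0,0,0],[0,0,0,0,0,0],[0,0,0,0,0,0],[0,0,0,0,0,0]], "jaw": 10, "newtons": 25}}

```text
t: 25.52
tcp_pos: [0.6137, 0.0422, 0.0584]
tcp_rot: [-0.001, 0.727, 0.686, -0.001]
wrist_force: [-8.4, 0.2, 8.8]
width: 0.0256
grasp_force: 25.0
```

Emit:
{"method": "play_rows", "body": {"moves": [[0.008,0,0,0,0,0],[0.015,0,0,0,0,0],[0.018,0,0,0,0,0],[0.018,0,0,0,0,0],[0.018,0,0,0,0,0],[0.018,0,0,0,0,0],[0.018,0,0,0,0,0],[0.018,0,0,0,0,0]]}}

```text
t: 26.18
tcp_pos: [0.6175, 0.1072, 0.0585]
tcp_rot: [-0.0, 0.727, 0.686, -0.001]
wrist_force: [-8.2, -4.0, 8.8]
width: 0.0259
grasp_force: 25.0
```

Emit:
{"method": "play_rows", "body": {"moves": [[0.018,0,0,0,0,0],[0.018,0,0,0,0,0],[0.018,0,0,0,0,0],[0.018,0,0,0,0,0],[0.015,0,0,0,0,0],[0.008,0,0,0,0,0],[0.004,0,0,0,0,0],[0,0,0,0,0,0]]}}

```text
t: 26.85
tcp_pos: [0.6204, 0.1574, 0.0585]
tcp_rot: [-0.001, 0.727, 0.687, -0.001]
wrist_force: [-7.7, 0.3, 7.9]
width: 0.026
grasp_force: 25.0
```

Emit:
{"method": "play_rows", "body": {"moves": [[0,0,0,0,0,0],[0,0,0,0,0,0]]}}

```text
t: 27.02
tcp_pos: [0.6204, 0.1574, 0.0584]
tcp_rot: [-0.001, 0.727, 0.687, -0.001]
wrist_force: [-7.5, 0.2, 7.5]
width: 0.0261
grasp_force: 25.0
```

```bash
python3 - <<'E'
from h import *
plan(.6207,.1600,.056,-3.13)
c,p,d,W=wlook("w6"); np.savez("pics/w6c.npz",**{k:c[k] for k in("camera_matrix","R","t")})
S,_=env.grab_frame("scene"); cv2.imwrite("pics/s6.png",S)
K=c["camera_matrix"]
for X in([.686,.157,.026],[.694,.1565,.026]):
    q=K@(c["R"]@np.array(X)+np.ravel(c["t"])); q/=q[2]; print(q.round(1))
cs=env.camera_info("scene"); q=cs["camera_matrix"]@(cs["R"]@np.array([.686,.157,.026])+np.ravel(cs["t"])); q/=q[2];print(q)
a=cv2.resize(S[int(q[1])-35:int(q[1])+35,int(q[0])-45:int(q[0])+45],(400,311),interpolation=cv2.INTER_CUBIC); o=np.zeros((420,800,3),np.uint8); o[:311,:400]=a
o[:,400:]=p[:,160:560]; cv2.imwrite("pics/v6.png",o)
E
```

```text
yaw -3.28 tilt 0.1 pos [0.6204 0.1574 0.0584] | turn rz -0.0009 rows 1 | shift [0.0053 0.0004 0.0049] rows 1
[383.4 236.    1. ]
[397.2 236.    1. ]
[330.94290949 287.33133732   1.        ]
```

View pics/v6.png

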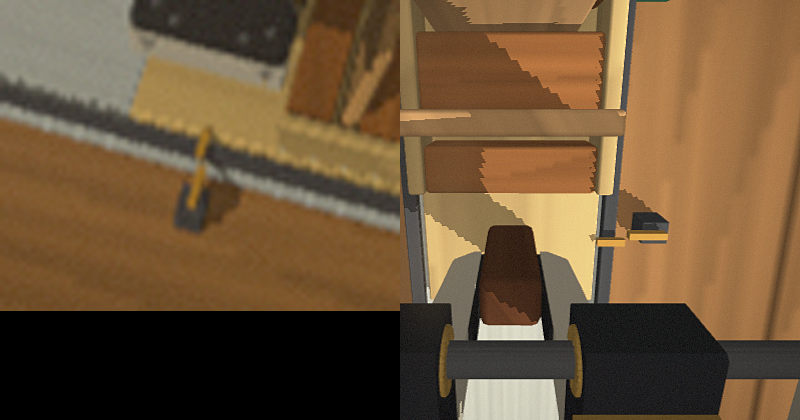

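```bash
cat >> h.py <<'E'
def pointers(n):
    c=np.load(f"pics/{n}c.npz"); W=cloud(np.load(f"pics/{n}.npy"),c); p=cv2.imread(f"pics/{n}.png").astype(int); e=np.array([.0546,.9985])
    z=W[...,2]; m=(p[...,2]-p[...,0]>80)&(z>.02)&(z<.034)&(W[...,0]>.665)&(W[...,0]<.72)&(abs(W[...,1]-.157)<.03)
    k,l,s,cc=cv2.connectedComponentsWithStats(m.astype(np.uint8))
    for i in range(1,k):
        if s[i,4]<25: continue
        v,u=np.where(l==i); P=W[l==i]; r=ray(c,u.mean(),v.mean(),.026)
        print(s[i].tolist(),cc[i].round(2),"xyz med",np.median(P,0).round(4),"s",((P[:,:2]@e).min()*1e3).round(1),((P[:,:2]@e).mean()*1e3).round(2),((P[:,:2]@e).max()*1e3).round(1),"ray s",(r[:2]@e*1e3).round(2))
E
python3 - <<'E'
from h import *
pointers("w6")
crop(cv2.imread("pics/w6.png"),340,215,440,260,8,"pt6.png")
E
```

```text
[347, 191, 12, 92, 747] [351.05 231.6 ] xyz med [0.6675 0.1628 0.0243] s 163.4 195.95 220.7 ray s 196.97
[389, 233, 39, 7, 269] [407.97 236.  ] xyz med [0.7003 0.1563 0.0263] s 192.0 194.26 196.5 ray s 194.15
[357, 240, 29, 7, 183] [370.41 242.73] xyz med [0.6781 0.1543 0.0283] s 185.9 190.8 193.2 ray s 189.99
```

View pics/pt6.png

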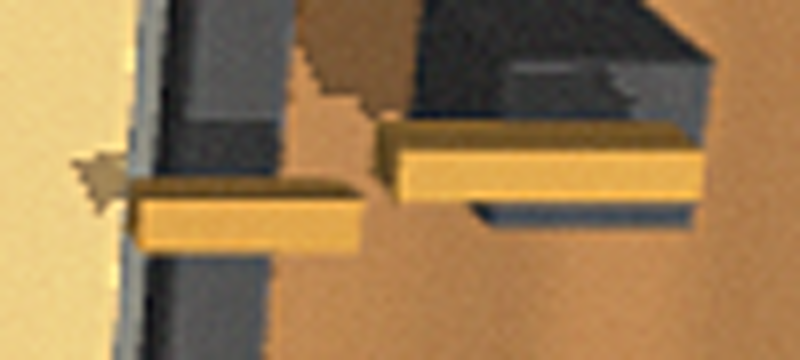

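```bash
python3 - <<'E'
from h import *
c=np.load("pics/w6c.npz"); e=np.array([.0546,.9985])
s=ray(c,371,243.3,.0283);m=ray(c,408.5,236.9,.0263);print(s,m,(m-s)[:2]@e)
W=cloud(np.load("pics/w6.npy"),c)
print((W[241:246,362:382,:2]@e).mean(1).round(4),W[241:246,362:382,2].mean(1).round(4));print((W[234:240,392:424,:2]@e).mean(1).round(4))
E
```

```text
[0.67831289 0.15379486 0.0283    ] [0.70047919 0.15569952 0.0263    ] 0.003112088104358276
[0.192  0.1915 0.1908 0.1901 0.1897] [0.0283 0.0285 0.0283 0.0281 0.0286]
[0.1956 0.1949 0.1943 0.1937    nan    nan]
```

Emit:
{"method": "play_rows", "body": {"moves": [[0.002,0,0,0,0,0],[0.002,0,0,0,0,0],[0.002,0,0,0,0,0],[0,0,0,0,0,0],[0,0,0,0,0,0]]}}

```text
t: 27.53
tcp_pos: [0.6205, 0.1597, 0.0585]
tcp_rot: [-0.0, 0.727, 0.686, -0.001]
wrist_force: [-8.6, -2.2, 9.0]
width: 0.0257
grasp_force: 25.0
```

```bash
python3 - <<'E'
from h import *
plan(.6207,.1600,.056,-3.13)
c,p,d,W=wlook("w7"); np.savez("pics/w7c.npz",**{k:c[k] for k in("camera_matrix","R","t")}); pointers("w7")
g=cv2.resize(p[215:260,340:440],None,fx=8,fy=8,interpolation=cv2.INTER_CUBIC).astype(int)
b=(g[...,2]>190)&(g[...,2]-g[...,0]>110)
for u0,u1 in((160,330),(420,680)):
    v=np.where(b[60:300,u0:u1].sum(1)>.6*(u1-u0))[0]+60; vm=(v.min()+v.max())/2; print(v.min(),v.max(),215+vm/8, (ray(c,340+(u0+u1)/16,215+vm/8,.0283 if u0<200 else .0263)[:2]@[.0546,.9985]).round(5))
E
```

```text
yaw -3.3 tilt 0.12 pos [0.6205 0.1597 0.0585] | turn rz -0.001 rows 1 | shift [0.0007 0.0003 0.0049] rows 1
[346, 191, 13, 43, 437] [351.79 211.98] xyz med [0.6681 0.1747 0.0243] s 197.4 210.53 223.0 ray s 211.15
[346, 237, 10, 50, 333] [349.83 260.85] xyz med [0.6672 0.1441 0.0243] s 163.2 179.72 195.2 ray s 180.65
[388, 237, 40, 7, 269] [407.79 239.99] xyz med [0.7003 0.156  0.0264] s 191.7 194.06 196.3 ray s 193.9
[357, 240, 29, 6, 170] [370.67 242.48] xyz med [0.6783 0.1566 0.0284] s 191.5 193.38 195.5 ray s 192.39
201 247 243.0 0.19304
182 263 242.8125 0.19225
```

Emit:
{"method": "play_rows", "body": {"moves": [[0.001,0,0,0,0,0],[0,0,0,0,0,0],[0,0,0,0,0,0]]}}

```text
t: 27.83
tcp_pos: [0.6205, 0.16, 0.0585]
tcp_rot: [-0.0, 0.727, 0.686, -0.001]
wrist_force: [-8.9, -3.0, 9.0]
width: 0.026
grasp_force: 25.0
```

Emit:
{"method": "play_rows", "body": {"moves": [[0,0,0,0,0,0],[0,0,0,0,0,0],[0,0,0,0,0,0],[0,0,0,0,0,0],[0,0,0,0,0,0]], "jaw": 50}}

```text
t: 28.25
tcp_pos: [0.6215, 0.1605, 0.0576]
tcp_rot: [0.0, 0.727, 0.686, 0.0]
wrist_force: [0.3, 0.1, 0.1]
width: 0.0494
grasp_force: 0.0
```

```bash
python3 - <<'E'
from h import *
plan(.6207,.1600,.056,-3.13)
c,p,d,W=wlook("w8"); np.savez("pics/w8c.npz",**{k:c[k] for k in("camera_matrix","R","t")}); pointers("w8")
crop(p,340,215,440,260,8,"pt8.png")
p,d=env.grab_frame("top"); W=cloud(d,env.camera_info("top")); z=W[...,2]
m=(p[...,2]<95)&(z>.04)&(z<.056)&(W[...,0]>.3)&(W[...,0]<.5)&(W[...,1]>.1)&(W[...,1]<.33); k,l,s,cc=cv2.connectedComponentsWithStats(m.astype(np.uint8))
for i in range(1,k):
    if s[i,4]>60: print("chock?",s[i].tolist(),cv2.minAreaRect((W[l==i][:,:2]*1000).astype(np.float32)))
E
```

```text
yaw -3.31 tilt 0.0 pos [0.6215 0.1605 0.0576] | turn rz -0.001 rows 1 | shift [-0.0011 -0.0016  0.0032] rows 1
[345, 193, 12, 43, 445] [350.13 213.87] xyz med [0.668  0.1745 0.0243] s 197.3 210.54 222.9 ray s 211.18
[345, 238, 9, 21, 136] [348.64 248.97] xyz med [0.6675 0.1527 0.0243] s 182.9 188.8 196.0 ray s 189.57
[355, 239, 29, 9, 203] [369.27 243.96] xyz med [0.6782 0.1569 0.0284] s 191.4 193.68 196.2 ray s 192.69
[387, 239, 39, 7, 270] [406.09 241.99] xyz med [0.7002 0.156  0.0264] s 191.4 193.99 196.4 ray s 193.85
```

View pics/pt8.png

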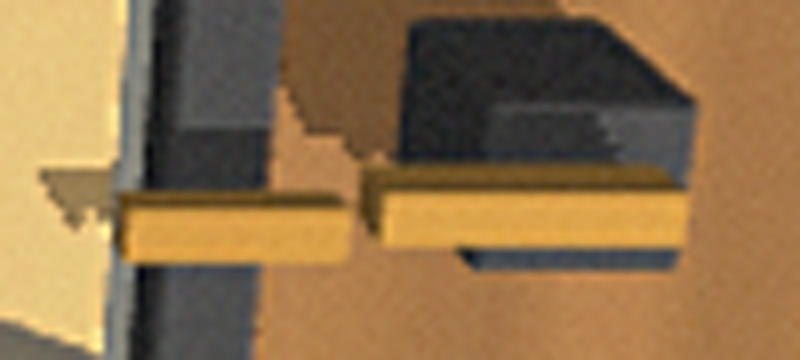

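Emit:
{"method": "play_rows", "body": {"moves": [[0,0,-0.02,0,0,0],[0,0,-0.05,0,0,0],[0,0,-0.06,0,0,0],[0,0,-0.07,0,0,0],[0,0,-0.07,0,0,0],[0,0,-0.04,0,0,0],[0,0,0,0,0,0],[0,0,0,0,0,0]], "jaw": 70}}

```text
t: 29.02
tcp_pos: [0.6227, 0.1607, 0.2155]
tcp_rot: [0.001, 0.727, 0.686, 0.002]
wrist_force: [0.1, -0.4, -0.1]
width: 0.0702
grasp_force: 0.0
```

```bash
cat >> h.py <<'E'
def chock():
  for n in("top","scene","wrist"):
    c=env.camera_info(n);p,d=env.grab_frame(n); W=cloud(d,c); z=W[...,2]; p=p.astype(int)
    m=(p[...,2]<115)&(p[...,0]<80)&(z>.043)&(z<.056)&(W[...,0]>.3)&(W[...,0]<.52)&(W[...,1]>.05)&(W[...,1]<.4); k,l,s,cc=cv2.connectedComponentsWithStats(m.astype(np.uint8))
    for i in range(1,k):
        if s[i,4]>60: r=cv2.minAreaRect((W[l==i][:,:2]*1000).astype(np.float32)); print("chock?",n,s[i].tolist(),np.round(r[0],1),np.round(r[1],1),round(r[2],1),np.median(W[l==i][:,2]).round(4),np.median(p[l==i],0))
E
python3 - <<'E'
from h import *
plan(.4,.215,.2,2)
chock()
c,p,d,W=wlook(); P=W[(W[...,2]>.088)&(W[...,2]<.1)&(abs(W[...,0]-.62)<.03)&(abs(W[...,1]-.16)<.03)]; print("knob",len(P),cv2.minAreaRect((P[:,:2]*1000).astype(np.float32)))
E
```

```text
yaw -3.31 tilt 0.26 pos [0.6227 0.1607 0.2155] | turn rz -0.0295 rows 1 | shift [ 0.124  -0.4415  0.0291] rows 6
chock? scene [369, 182, 18, 17, 223] [402.8 214.7] [39.6 40.4] 88.9 0.0497 [25. 45. 75.]
chock? wrist [0, 116, 51, 47, 2053] [402.5 215.8] [40.  40.5] 88.1 0.0496 [26. 44. 75.]
chock? wrist [11, 215, 40, 8, 90] [389.7 141.7] [ 2.1 35.6] 78.9 0.0454 [ 61.  53. 102.]
chock? wrist [20, 232, 17, 16, 203] [385.3 122.1] [16.4 15.8] 5.4 0.0504 [20. 19. 19.]
knob 832 ((620.7586059570312, 160.7190399169922), (21.660573959350586, 25.942562103271484), 85.62264251708984)
```

Emit:
{"method": "play_rows", "body": {"moves": [[0.01,-0.04,0,0,0,-0.0078],[0.018,-0.065,0,0,0,0],[0.018,-0.065,0,0,0,0],[0.018,-0.065,0,0,0,0],[0.018,-0.065,0,0,0,0],[0.018,-0.065,0,0,0,0],[0.015,-0.05,0,0,0,0],[0.007,-0.02,0,0,0,0]]}}

```text
t: 29.88
tcp_pos: [0.4029, 0.2297, 0.2111]
tcp_rot: [-0.001, 0.718, 0.696, -0.001]
wrist_force: [-0.6, 0.2, -0.4]
width: 0.0702
grasp_force: 0.0
```

Emit:
{"method": "play_rows", "body": {"moves": [[0,0,0,0,0,0],[0,0,0,0,0,0],[0,0,0,0,0,0]]}}

```text
t: 30.13
tcp_pos: [0.4071, 0.2288, 0.2123]
tcp_rot: [0.0, 0.719, 0.695, -0.0]
wrist_force: [0.6, -0.9, -0.3]
width: 0.0697
grasp_force: 0.0
```

```bash
python3 - <<'E'
from h import *
chock()
plan(.4025,.2157,.016,-1.9)
E
```

```text
chock? top [176, 259, 18, 17, 272] [399.8 216.3] [39.4 37.3] 89.7 0.051 [31. 49. 85.]
chock? scene [369, 182, 18, 17, 215] [401.5 214.9] [39.6 43.6] 88.1 0.0499 [25. 46. 78.]
chock? wrist [218, 99, 18, 19, 264] [372.2 300.1] [14.7 14.7] 41.0 0.0508 [44. 50. 77.]
chock? wrist [244, 178, 42, 42, 1730] [401.5 216.5] [39.4 39.1] 87.8 0.05 [31. 52. 88.]
chock? wrist [245, 284, 16, 14, 173] [385.8 121.9] [15.6 15. ] 68.9 0.0508 [23. 23. 23.]
yaw -1.97 tilt 0.03 pos [0.4071 0.2287 0.2123] | turn rz -0.0004 rows 1 | shift [-0.0261 -0.0082  0.3927] rows 5
```

Emit:
{"method": "play_rows", "body": {"moves": [[-0.012,-0.006,0.03,0,0,0],[-0.013,-0.005,0.06,0,0,0],[0,0,0.06,0,0,0],[0,0,0.06,0,0,0],[0,0,0.06,0,0,0],[0,0,0.05,0,0,0],[0,0,0.03,0,0,0],[0,0,0,0,0,0]]}}

```text
t: 30.95
tcp_pos: [0.3978, 0.2152, 0.0335]
tcp_rot: [-0.001, 0.719, 0.695, -0.003]
wrist_force: [-0.9, 0.3, -0.1]
width: 0.0702
grasp_force: 0.0
```

Emit:
{"method": "play_rows", "body": {"moves": [[0,0,0,0,0,0],[0,0,0,0,0,0]]}}

```text
t: 31.12
tcp_pos: [0.4015, 0.217, 0.0388]
tcp_rot: [0.0, 0.719, 0.695, 0.001]
wrist_force: [0.0, -0.2, -0.1]
width: 0.0698
grasp_force: 0.0
```

```bash
python3 - <<'E'
from h import *
plan(.4015,.2163,.016,-1.9)
E
```

```text
yaw -1.94 tilt 0.08 pos [0.4015 0.217  0.0388] | turn rz -0.0002 rows 1 | shift [-0.0014 -0.      0.0456] rows 1
```

Emit:
{"method": "play_rows", "body": {"moves": [[-0.001,0,0.01,0,0,0],[0,0,0.015,0,0,0],[0,0,0.013,0,0,0],[0,0,0.007,0,0,0],[0,0,0,0,0,0],[0,0,0,0,0,0]]}}

```text
t: 31.62
tcp_pos: [0.4, 0.2163, 0.0148]
tcp_rot: [-0.0, 0.719, 0.695, -0.0]
wrist_force: [-0.2, 0.1, 0.6]
width: 0.0697
grasp_force: 0.0
```

Emit:
{"method": "play_rows", "body": {"moves": [[0,0,0,0,0,0],[0,0,0,0,0,0],[0,0,0,0,0,0],[0,0,0,0,0,0],[0,0,0,0,0,0],[0,0,0,0,0,0],[0,0,0,0,0,0]], "jaw": 25, "newtons": 15}}

```text
t: 32.2
tcp_pos: [0.4005, 0.2164, 0.0153]
tcp_rot: [0.0, 0.719, 0.695, 0.0]
wrist_force: [-0.0, -0.0, 2.2]
width: 0.0397
grasp_force: 15.0
```

Emit:
{"method": "play_rows", "body": {"moves": [[0,0,-0.015,0,0,0],[0,0,-0.03,0,0,0],[0,0,-0.05,0,0,0],[0,0,-0.06,0,0,0],[0,0,-0.06,0,0,0],[0,0,-0.05,0,0,0],[0,0,-0.02,0,0,0],[0,0,0,0,0,0]]}}

```text
t: 32.87
tcp_pos: [0.4022, 0.2171, 0.1609]
tcp_rot: [0.001, 0.719, 0.695, 0.003]
wrist_force: [-0.5, -0.6, -0.0]
width: 0.0396
grasp_force: 15.0
```

```bash
python3 - <<'E'
from h import *
plan(.6172,.0948,.16,-3.13); print(env.get_state()["width"],env.get_state()["grasp_force"])
E
```

```text
yaw -1.91 tilt 0.33 pos [0.4022 0.2171 0.1609] | turn rz 0.0068 rows 1 | shift [-0.2208  0.4427  0.0035] rows 7
0.039615768042929295 14.99990701675415
```

Emit:
{"method": "play_rows", "body": {"moves": [[-0.015,0.03,0,0,0,0.0068],[-0.03,0.06,0,0,0,0],[-0.03,0.06,0,0,0,0],[-0.03,0.06,0,0,0,0],[-0.03,0.06,0,0,0,0],[-0.03,0.06,0,0,0,0],[-0.03,0.06,0,0,0,0],[-0.025,0.04,0,0,0,0]]}}

```text
t: 33.53
tcp_pos: [0.61, 0.0933, 0.1545]
tcp_rot: [-0.001, 0.726, 0.687, -0.001]
wrist_force: [0.1, 1.0, -0.1]
width: 0.0401
grasp_force: 15.0
```

Emit:
{"method": "play_rows", "body": {"moves": [[0,0.01,0,0,0,0],[0,0,0,0,0,0],[0,0,0,0,0,0],[0,0,0,0,0,0]]}}

```text
t: 33.87
tcp_pos: [0.6127, 0.0956, 0.1564]
tcp_rot: [-0.001, 0.726, 0.688, -0.001]
wrist_force: [-0.6, 0.4, -0.7]
width: 0.04
grasp_force: 15.0
```

```bash
python3 - <<'E'
from h import *
plan(.6172,.0948,.06,-3.13); print(env.get_state()["width"])
c,p,d,W=wlook("w9"); z=W[...,2]; e=np.array([.0546,.9985])
P=W[(z>.088)&(z<.1)&(abs(W[...,0]-.62)<.03)&(abs(W[...,1]-.16)<.03)]; print("knob",len(P),cv2.minAreaRect((P[:,:2]*1000).astype(np.float32)))
E
```

```text
yaw -3.08 tilt 0.13 pos [0.6127 0.0956 0.1564] | turn rz 0.0003 rows 1 | shift [-0.0012  0.0095  0.1928] rows 3
0.039957191560636894
knob 1459 ((620.5317993164062, 160.349609375), (21.19993782043457, 25.583459854125977), 86.94275665283203)
```

Emit:
{"method": "play_rows", "body": {"moves": [[-0.002,0.005,0.03,0,0,0],[0,0.004,0.05,0,0,0],[0,0,0.05,0,0,0],[0,0,0.035,0,0,0],[0,0,0.02,0,0,0],[0,0,0,0,0,0],[0,0,0,0,0,0],[0,0,0,0,0,0]]}}

```text
t: 34.58
tcp_pos: [0.6196, 0.094, 0.067]
tcp_rot: [0.001, 0.726, 0.688, 0.001]
wrist_force: [0.6, 0.5, -0.9]
width: 0.0398
grasp_force: 15.0
```

```bash
python3 - <<'E'
from h import *
plan(.6172,.0948,.0303,-3.13)
E
```

```text
yaw -3.11 tilt 0.14 pos [0.6196 0.094  0.067 ] | turn rz 0.0001 rows 1 | shift [ 0.0014 -0.005   0.0733] rows 1
```

Emit:
{"method": "play_rows", "body": {"moves": [[0.001,-0.003,0.012,0,0,0],[0,0,0.02,0,0,0],[0,0,0.018,0,0,0],[0,0,0.012,0,0,0],[0,0,0.005,0,0,0],[0,0,0.003,0,0,0],[0,0,0,0,0,0],[0,0,0,0,0,0]]}}

```text
t: 35.25
tcp_pos: [0.6173, 0.0941, 0.0301]
tcp_rot: [0.0, 0.726, 0.687, 0.0]
wrist_force: [0.0, -0.2, -0.0]
width: 0.0403
grasp_force: 15.0
```

Emit:
{"method": "play_rows", "body": {"moves": [[0,0,0.002,0,0,0],[0,0,0,0,0,0],[0,0,0,0,0,0]]}}

```text
t: 35.5
tcp_pos: [0.6175, 0.0941, 0.0293]
tcp_rot: [0.0, 0.726, 0.688, 0.0]
wrist_force: [0.9, -0.3, -0.9]
width: 0.0401
grasp_force: 15.0
```

Emit:
{"method": "play_rows", "body": {"moves": [[0,0,0,0,0,0],[0,0,0,0,0,0],[0,0,0,0,0,0],[0,0,0,0,0,0],[0,0,0,0,0,0]], "jaw": 58}}

```text
t: 35.92
tcp_pos: [0.6171, 0.0941, 0.0291]
tcp_rot: [-0.0, 0.726, 0.688, -0.0]
wrist_force: [0.4, -1.0, -0.6]
width: 0.0579
grasp_force: 0.0
```

Emit:
{"method": "play_rows", "body": {"moves": [[0,0,-0.02,0,0,0],[0,0,-0.04,0,0,0],[0,0,-0.06,0,0,0],[0,0,-0.07,0,0,0],[0,0,-0.07,0,0,0],[0,0,-0.07,0,0,0],[0,0,-0.04,0,0,0],[0,0,0,0,0,0]]}}

```text
t: 36.58
tcp_pos: [0.6204, 0.0944, 0.2224]
tcp_rot: [0.004, 0.726, 0.688, 0.004]
wrist_force: [0.0, -0.4, 1.3]
width: 0.058
grasp_force: 0.0
```

```bash
python3 - <<'E'
from h import *
e=np.array([.0546,.9985])
c,p,d,W=wlook("w10"); np.savez("pics/w10c.npz",**{k:c[k] for k in("camera_matrix","R","t")}); pointers("w10"); z=W[...,2]
P=W[(z>.088)&(z<.1)&(abs(W[...,0]-.62)<.03)&(abs(W[...,1]-.16)<.03)]; print("knob",cv2.minAreaRect((P[:,:2]*1000).astype(np.float32)))
P=W[(z>.058)&(z<.07)&(abs(W[...,0]-.617)<.04)&(W[...,1]<.125)&(W[...,1]>.05)]; print("chock",cv2.minAreaRect((P[:,:2]*1000).astype(np.float32)),np.median(P[:,2]),"front s",np.percentile(P[:,:2]@e,99.5))
P=W[(z>.0205)&(z<.028)&(abs(W[...,0]-.605)<.045)&(W[...,1]>.1)&(W[...,1]<.2)]; print("plate tail s",np.percentile(P[:,:2]@e,[0,.5,2]))
cv2.imwrite("pics/fin.png",np.hstack([p[60:360,150:450],cv2.resize(env.grab_frame("scene")[0][215:335,240:440],(500,300))]))
E
```

```text
[310, 80, 8, 28, 180] [313.42  92.86] xyz med [0.668  0.1752 0.0243] s 198.1 211.05 222.7 ray s 211.09
[311, 110, 23, 34, 220] [317.15 121.42] xyz med [0.6682 0.1508 0.0247] s 163.7 184.63 195.6 ray s 184.77
[336, 110, 24, 4, 95] [347.38 111.49] xyz med [0.6998 0.156  0.0263] s 192.5 194.05 195.5 ray s 194.04
knob ((620.6054077148438, 160.56117248535156), (21.420581817626953, 25.48554229736328), 86.6578140258789)
chock ((617.9788208007812, 94.48542022705078), (39.029632568359375, 39.97782516479492), 86.2879638671875) 0.06404287984675006 front s 0.1472365890146131
plate tail s [0.13066912 0.1396239  0.15177684]
```

View pics/fin.png

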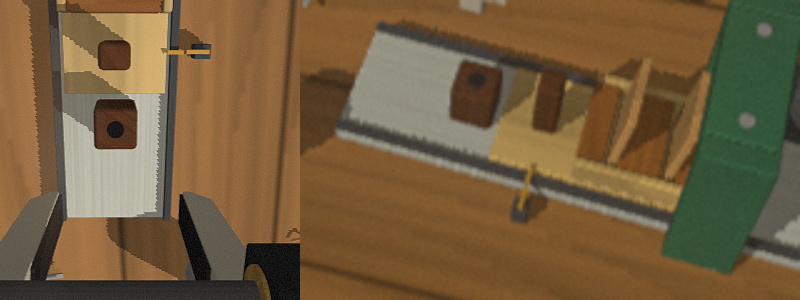

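Emit:
{"method": "play_rows", "body": {"moves": [[0,0,0,0,0,0],[0,0,0,0,0,0],[0,0,0,0,0,0],[0,0,0,0,0,0]]}}

```text
t: 37.02
tcp_pos: [0.6164, 0.0941, 0.2126]
tcp_rot: [-0.001, 0.726, 0.688, -0.001]
wrist_force: [0.4, 0.4, 0.3]
width: 0.0582
grasp_force: 0.0
```

```bash
python3 - <<'E'
from bench import env
print(env.sign_off())
E
```

```text
the job is handed in; nothing more can be done
None
```

The job is handed in at 37 s: both blanks present are down on the floors of the rear and middle sledge slots, the brass pointers measure level to about 0.3 mm, and the chock stands on the track about 6 mm behind the tail.

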